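Set out the sample kit: close the split shell over its sample

TASK

Set out the samples for the next microscope session: put the red sample into the round recess of the shell's lower half and close over it the one upper half that belongs to it, fully seated with its notches round the two dowels; set the green sample upright on the middle of the blue slide box's lid; and stand the black-capped dropping bottle upright on the bench midway between shell and slide box, in line with their middles. Leave the other upper half and the grey sample where they are.

Things in the scene. Friction and masses are not known exactly. Their poses are not given: they have to be found in the camera images.
- shell_lower: Fixed lower half of the split shell: aluminium plate 76 x 110 x 12 mm (x, y, z). Origin: centre of underside, on the bench. Round recess mid-top, 46 mm wide, its floor 6 mm above the origin. Two dark 13 mm dowels with tapered tips stand 14 mm above the plate at (x, y) = (26.5, 43.5) and (-26.5, -43.5) mm. The slide box lies on its y axis (to 5 mm), 250-260 mm off, on either side.
- shell_upper: Upper half that belongs to it: aluminium cover 66 x 100 x 20 mm, 0.14 kg, origin centre of underside. Black grip bar on top, 12 mm (x) by 44 (y), 20 to 38 mm above the origin. Corners (+x,+y), (-x,-y) notched 16 x 16 mm: 3 mm play at the dowels; a half turn fits too. Cavity below 54 x 54, 14 deep. Seated: flat on the plate, 12 mm above the lower half's origin, y axes parallel.
- shell_other: The other upper half: same cover, grip bar and size, but mirrored: notched at the corners (+x, -y) and (-x, +y), so it would ride on the dowels and cannot seat. Bystander.
- slide_box: Closed blue slide box, fixed to the bench, 96 x 116 x 33 mm (x, y, z). Origin: centre of its underside; the flat lid top is 33 mm above it.
- red_sample: Red sample: resin disc of 30 mm diameter, 16 mm high. Origin: centre of its underside, z up. About 0.04 kg.
- green_sample: Green sample: resin disc of 25 mm diameter, 20 mm high. Origin: centre of its underside, z up. About 0.03 kg.
- oil_bottle: Dropping bottle with a black cap and nozzle, white body 34 mm diameter up to 56 mm height, then cap and nozzle about 22 mm and narrower up to 90 mm. Origin: centre of its underside, z up. About 0.06 kg. (A like bottle with a white cap stands farther off and is not part of the job.)
- grey_sample: Grey sample: resin disc of 30 mm diameter, 12 mm high. Origin: centre of its underside. Bystander.
There are look-alikes about, which are no part of the job. What is shaped like the shell_upper but brown is not meant.

How it is judged (in metres and radians):
At the end, for the whole second after the job is handed in: At rest: red sample flat in the recess (13 mm off centre at most); matching upper half seated level over it (9 mm, 0.12 rad); green sample upright on the lid within 18 mm of its middle; bottle upright on the bench, under 145 mm from shell and box centres, within 22 mm of the shell's centre line (horizontal distance between red_sample and shell_lower below 0.013 m and z of red_sample in the frame of shell_lower between 0.003 and 0.01 m and angle between each of red_sample, green_sample's own z axis and vertical below 0.15 rad and horizontal distance between shell_upper and shell_lower below 0.009 m and z of shell_upper in the frame of shell_lower between 0.009 and 0.0155 m and angle between the y axis of shell_upper and the y axis of shell_lower, either way round below 0.12 rad and angle between shell_upper's own z axis and vertical below 0.06 rad and horizontal distance between green_sample and slide_box below 0.018 m and z of green_sample in the frame of slide_box between 0.029 and 0.039 m and horizontal distance between oil_bottle and shell_lower below 0.145 m and horizontal distance between oil_bottle and slide_box below 0.145 m and x of oil_bottle in the frame of shell_lower between -0.022 and 0.022 m and height (world z) of oil_bottle below 0.006 m and angle between oil_bottle's own z axis and vertical below 0.1 rad and linear speed of each of red_sample, shell_upper, green_sample, oil_bottle below 0.02 m/s); the robot touches nothing.
It fails at once if the other (non-matching) upper half was moved more than 3 cm (distance of shell_other from where it was at the start of the episode above 0.03 m).
It fails at once if the grey sample was moved more than 3 cm (distance of grey_sample from where it was at the start of the episode above 0.03 m).
It also fails if it takes over 88 s, if anything falls off the work surface, if the arm or the gripper's body presses on something with over 40 N, if the wrist force passes 120 N, or if a joint passes its speed limit or range.

ROBOT

A 6-joint arm with a two-finger parallel gripper is mounted at the origin on a cart in front of the work surface, level with it; the furniture and walls round the work are solid. World frame = base frame: x ahead of the robot, y to its left, z up, the work surface at z = 0. Lengths are in mm, angles in rad, forces in N, time in s.
With the tool pointing down it reaches from about 350 to 975 mm from the base axis. Payload 7.1 kg.
Tool frame: the origin (TCP) lies midway between the tips of the shut fingers; the grasp point (between the pads) lies 19 mm behind it; z points along the fingers, y is the line along which they close (so a half turn about z gives the same grasp; the last joint's range is limited). The gripper opens to 88 mm and grips with 3 to 60 N. Pads are 20 mm wide; open, the fingers measure 115 mm over their backs; the gripper's body (75 mm by 178 mm) begins 61 mm behind the grasp point.
Start: joints at [-1.316, 0.423, 1.63, -0, 1.089, -0.019], TCP at [169.013, -601.697, 222.675] pointing down, gripper open.
Joint ranges: [-3, 3], [-0.9, 2.11], [0.09, 2.58], [-1.31, 4.45], [0.11, 2.69], [-2.54, 2.54]. Speed limits (rad/s): [2.39, 2.39, 3.01, 3.14, 3.14, 3.14].

INTERFACE

Orientations are given as a rotation vector (axis times angle).
In Python, from workcell import ctrl gives the robot as it stands.
- The arm moves only by the shell command python3 -m inch 'ROWS' [OPENING]. ROWS is JSON, a list of rows, each an object with "xyz": the shift along the tool's x, y, z in mm, a list of three; "rot": the turn, a rotation vector about the tool's x, y, z in rad, a list of three. In form: [{"xyz": [dx, dy, dz], "rot": [ax, ay, az]}, ...]. A call has 1 to 12 rows; each row is the pose to reach, as a shift and turn from the pose commanded when the call began, along the tool's axes at that moment; what a row does not reach only later rows make up. A row lasts 1/12 s, in which the tool goes at most 41.7 mm and 7.16 degrees, less where a joint would pass 70% of its speed; a pose out of reach is approached as far as the arm can. A call with a gripper value outside its range is refused whole. OPENING is the closure in counts, from 0 (fully open) to 255 (shut), set as the call begins (- or left out, the last holds). The fingers move at their own pace and stop on an object; the grip force is fixed at half the most. Time passes only in rows, so rows that repeat a pose let the fingers close. It gives the time, the measured TCP pose, the force, the opening and the grip force at its end, in the units of the state.
- ctrl.get_obs(): the state, without advancing time (a new reading comes with each control period).
- ctrl.get_image(name): name is "side" or "top"; returns the picture (480x640x3 uint8, red, green, blue); there is no depth.
- ctrl.camera_model(name): a dict with "fx", "fy", "cx", "cy" (pixels), "position" and "attitude" of the camera in the world. Camera axes: x right, y up, looking along -z (the intrinsics and any distortion apply to the point x, -y, -z); pixel columns grow to the right and rows downward; lengths in mm; the calibration is good to about 2 mm. A picture is of the moment at which its call begins. camera_model takes no time and is no camera call.
- ctrl.close_job(): hands the job in; it is judged then, once.
The state is a dict: "t": time; "qpos": joint angles; "qvel": joint speeds; "joint_torque": joint torques, N m; "ee_pos": TCP position; "orientation": TCP orientation; "ft_force": force on the tool from outside, world axes, zero at the start; "moment": the same for the moment, N m; "width": finger opening in mm; "grasp_force": force on a finger pad.
Only numpy, scipy, OpenCV 4.12 (cv2) and the standard library are available. Lean on these libraries where they do the work, as an engineer would, in place of code of your own. Each camera call takes 0.05 s, during which the arm holds its last target. There are 200 camera calls.

## Working session

There is one attempt and no reset: what is moved stays moved. The work goes in short steps, Python scripts to look and compute and a shell command to move; the robot and the scene stay as the last step left them, time stands still between calls to the robot, and variables do not carry over. Pictures are saved under pics/ and viewed, at most 14 in all, crops included, and the job is handed in when it is done.

```bash
mkdir -p pics; ls; python3 - <<'E'
from workcell import ctrl
import cv2
for n in("side","top"):
    im=ctrl.get_image(n); cv2.imwrite(f"pics/{n}0.png",im[:,:,::-1]); print(ctrl.camera_model(n))
print(ctrl.get_obs())
E
```

```text
pics
{'fx': 443.31361191543664, 'fy': 443.31361191543664, 'cx': 321.37776250678354, 'cy': 240.59059771811746, 'position': array([ 327.90474861, -698.70951617,  513.2801723 ]), 'attitude': array([ 0.97776494, -0.09074949, -0.13374131])}
{'fx': 517.7884272784677, 'fy': 517.7884272784677, 'cx': 324.29341888150316, 'cy': 246.7801569796701, 'position': array([336.60059082,   6.62039386, 997.85876814]), 'attitude': array([ 0.10174446, -0.1039076 , -1.56976378])}
{'t': 0.1, 'qpos': array([-1.31601808e+00,  4.23768079e-01,  1.63059774e+00, -2.90250472e-05,
        1.08859865e+00, -1.89829624e-02]), 'qvel': array([ 0.00022348, -0.00271162, -0.00135088, -0.00219669,  0.00050584,
       -0.00125581]), 'joint_torque': array([ 1.31458473e-03, -5.45609379e+01, -2.74325716e+01,  6.45842752e-02,
        1.88010838e-02, -2.84562321e-05]), 'ee_pos': array([ 168.87360166, -601.23674832,  221.98337024]), 'orientation': array([-3.11085822e+00, -4.28517005e-01,  2.93433083e-04]), 'ft_force': array([ 0.26133516, -0.12946939, -0.1490207 ]), 'moment': array([0.01312316, 0.05451822, 0.03518786]), 'grasp_force': 0.0, 'width': 87.9850559730782}
```

View pics/top0.png

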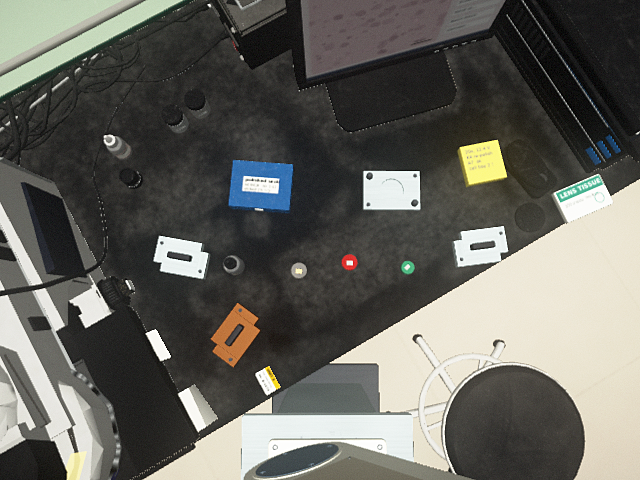

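View pics/side0.png

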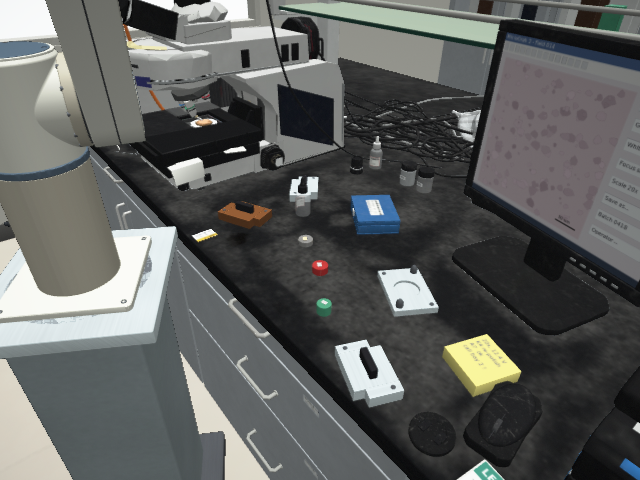

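The top view shows the slide box (261,185), shell_lower (391,190), red (349,262), green (407,268), grey (298,270), the bottle with dark cap (233,264), and the white-capped bottle (115,147). The aluminium covers are at (181,257) and (481,246), and the brown look-alike is at (235,335). I'll check the notches in an enlarged crop.

```bash
cat > h.py <<'E'
import numpy as np, cv2
from scipy.spatial.transform import Rotation as R
from workcell import ctrl
def px2w(n,u,v,z):
    m=ctrl.camera_model(n); A=R.from_rotvec(m['attitude'])
    d=A.apply([(u-m['cx'])/m['fx'],-(v-m['cy'])/m['fy'],-1.]); p=m['position']
    return p+d*(z-p[2])/d[2]
def w2px(n,X):
    m=ctrl.camera_model(n); c=R.from_rotvec(m['attitude']).inv().apply(np.array(X,float)-m['position'])
    return m['cx']+m['fx']*c[0]/-c[2], m['cy']-m['fy']*c[1]/-c[2]
def snap(n,f,boxes=None,cell=(400,300),cols=2):
    im=ctrl.get_image(n)[:,:,::-1]; cv2.imwrite(f"pics/full_{f}.png",im)
    show(im,f,boxes,cell,cols)
def show(im,f,boxes,cell=(400,300),cols=2):
    t=[cv2.resize(im[y:y+h,x:x+w],cell,interpolation=cv2.INTER_CUBIC) for x,y,w,h in boxes]
    cv2.imwrite(f"pics/{f}.png",np.vstack([np.hstack(t[i:i+cols]) for i in range(0,len(t),cols)]))
E
python3 - <<'E'
from h import *
im=cv2.imread("pics/top0.png")
show(im,"c1",[(140,222,80,60),(440,216,80,60),(351,160,80,60),(221,155,80,60)])
E
```

```text
(no output)
```

View pics/c1.png

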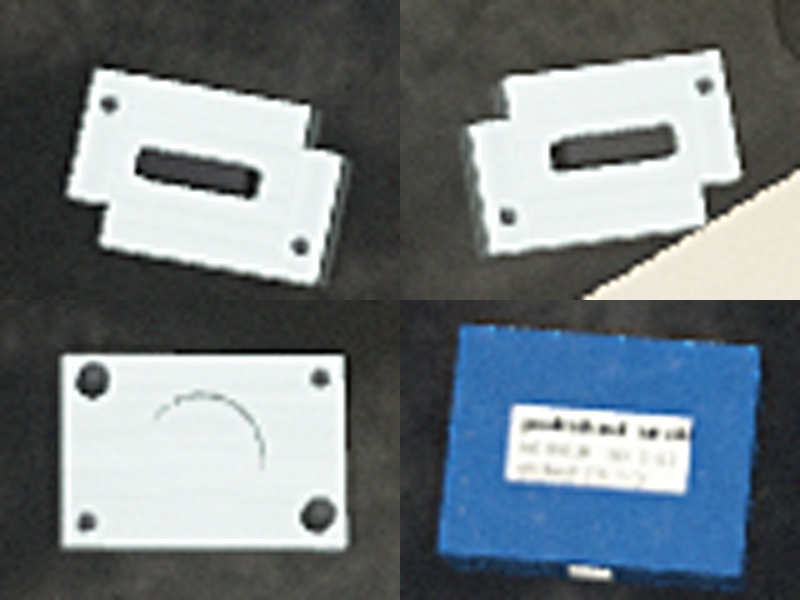

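```bash
python3 - <<'E'
from h import *
im=cv2.imread("pics/top0.png"); sd=cv2.imread("pics/side0.png")
t=[(im,(208,242,48,36)),(im,(280,246,148,36)),(sd,(278,170,56,42)),(sd,(300,230,56,42)),]
o=[cv2.resize(a[y:y+h,x:x+w],(400,300),interpolation=cv2.INTER_CUBIC) for a,(x,y,w,h) in t]
cv2.imwrite("pics/c2.png",np.vstack([np.hstack(o[:2]),np.hstack(o[2:])]))
def c(x,y,X0,Y0,ox,oy,z,s=5): return px2w("top",(x-X0+.5)/s-.5+ox,(y-Y0+.5)/s-.5+oy,z)[:2]
np.set_printoptions(precision=1,suppress=True)
def ang(d): return np.degrees(np.arctan2(-d[0],d[1]))
S=[c(*p,0,300,351,160,12) for p in[(60,353),(345,353),(348,548),(60,548)]]
print("shell",np.mean(S,0),[np.linalg.norm(S[i]-S[(i+1)%4]) for i in range(4)],ang(S[0]-S[1]),ang(S[3]-S[2]))
D=[c(*p,0,300,351,160,26) for p in[(93,380),(317,515)]];print("dowels",np.mean(D,0),np.linalg.norm(D[0]-D[1]),"exp 101.9, dir",D[0]-D[1])
B=[c(*p,400,300,221,155,33) for p in[(460,324),(760,347),(743,577),(438,553)]]
print("box",np.mean(B,0),[np.linalg.norm(B[i]-B[(i+1)%4]) for i in range(4)],ang(B[0]-B[1]))
G=[c(*p,400,0,440,216,38) for p in[(552,145),(672,125),(678,148),(556,170)]]
print("bar",np.mean(G,0),ang(G[0]-G[1]),ang(G[3]-G[2]),np.linalg.norm(G[0]-G[1]))
H=[c(*p,400,0,440,216,20) for p in[(705,86),(508,216)]];print("holes",np.mean(H,0))
T=[c(*p,400,0,440,216,20) for p in[(720,50),(490,255),(510,77),(705,222)]];print("cover",np.mean(T[:2],0),ang(T[2]-T[0]),ang(T[1]-T[3]))
hsv=cv2.cvtColor(im,cv2.COLOR_BGR2HSV);hs=cv2.cvtColor(sd,cv2.COLOR_BGR2HSV)
for n,lo,hi,r,z,rs in(("red",(0,120,60),(8,255,255),(335,248,30,30),16,(305,255,30,25)),("green",(60,100,40),(95,255,255),(394,254,28,28),20,(310,292,28,26))):
    for cam,h,(x,y,w,hh) in(("top",hsv,r),("side",hs,rs)):
        m=cv2.inRange(h[y:y+hh,x:x+w],lo,hi); v,u=np.nonzero(m)
        print(n,cam,len(u),u.min()+x,u.max()+x,v.min()+y,v.max()+y,px2w(cam,(u.min()+u.max())/2+x,(v.min()+v.max())/2+y,z*.9 if cam=="top" else z/2))
E
```

```text
shell [ 578.6 -125.5] [np.float64(111.67566689763167), np.float64(77.80848795048513), np.float64(111.72101186209774), np.float64(77.79764098774692)] -0.0650438641453338 -0.07083326330555707
dowels [ 576.3 -124.2] 100.38829236811223 exp 101.9, dir [53.2 85.1]
box [583.7 126.5] [np.float64(115.72522789016699), np.float64(90.09637626535805), np.float64(116.2875983664405), np.float64(89.94666234336054)] -4.578250642880677
bar [ 466.  -290.9] 9.410474653827455 10.153377152481617 45.88728481350928
holes [ 466.9 -293.5]
cover [ 466.5 -293. ] 7.308730430770079 8.630277280577204
red top 181 341 357 254 270 [436.7 -41.9  14.4]
red side 198 312 327 260 275 [434.7 -43.2   8. ]
green top 122 400 414 261 273 [ 426.7 -151.9   18. ]
green side 206 316 331 298 316 [ 424.6 -154.    10. ]
```

View pics/c2.png

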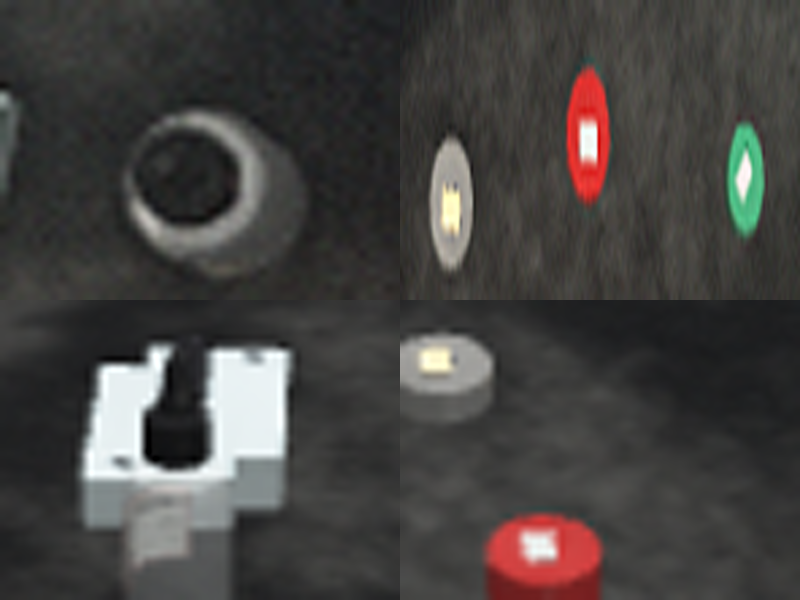

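```bash
cat >> h.py <<'E'
def go(x,y,z,a=0):
    """shift/turn to TCP x,y,z, tool down, tool y at world angle a deg"""
    o=ctrl.get_obs(); C=R.from_rotvec(o['orientation']); a=np.radians(a)
    ty=np.array([np.cos(a),np.sin(a),0]); tz=np.array([0,0,-1.]); tx=np.cross(ty,tz)
    T=R.from_matrix(np.c_[tx,ty,tz])
    print("xyz",C.inv().apply(np.array([x,y,z])-o['ee_pos']).round(1),"rot",(C.inv()*T).as_rotvec().round(4))
E
python3 - <<'E'
from h import *
print("bottle",px2w("top",231.3,263.4,56), px2w("top",(185.5/8.33)-.5+208,178.5/8.33-.5+242,85))
go(436,-42.5,120)
E
```

```text
bottle [430.21828722 175.13225676  56.        ] [428.1778672  172.67235062  85.        ]
xyz [ 408.2 -465.6  102.6] rot [-1.200e-03 -9.000e-04 -1.297e+00]
```

```bash
python3 -m inch '[{"xyz":[408,-466,60],"rot":[0,0,-1.297]},{"xyz":[408,-466,60],"rot":[0,0,-1.297]},{"xyz":[408,-466,60],"rot":[0,0,-1.297]},{"xyz":[408,-466,60],"rot":[0,0,-1.297]},{"xyz":[408,-466,60],"rot":[0,0,-1.297]},{"xyz":[408,-466,60],"rot":[0,0,-1.297]},{"xyz":[408,-466,60],"rot":[0,0,-1.297]},{"xyz":[408,-466,60],"rot":[0,0,-1.297]},{"xyz":[408,-466,60],"rot":[0,0,-1.297]},{"xyz":[408,-466,60],"rot":[0,0,-1.297]},{"xyz":[408,-466,60],"rot":[0,0,-1.297]},{"xyz":[408,-466,60],"rot":[0,0,-1.297]}]'; python3 -c "
from h import *
go(436,-42.5,120)"
```

```text
t: 1.1
ee_pos: [383.7, -150.6, 174.3]
orientation: [2.218, 2.224, 0.0]
ft_force: [0.8, 0.2, -0.7]
width: 88.1
grasp_force: 0.0
xyz [108.   52.6  54.3] rot [0.0001 0.0001 0.0026]
```

```bash
python3 -m inch '[{"xyz":[108,52,70],"rot":[0,0,0]},{"xyz":[108,52,70],"rot":[0,0,0]},{"xyz":[108,52,70],"rot":[0,0,0]},{"xyz":[108,52,70],"rot":[0,0,0]},{"xyz":[108,52,70],"rot":[0,0,0]},{"xyz":[108,52,70],"rot":[0,0,0]}]'; python3 -c "
from h import *
go(436,-42.5,7)
snap('side','s1',[(200,160,240,180)],(800,600),1)"
```

```text
t: 1.6
ee_pos: [434.9, -44.1, 104.0]
orientation: [-2.218, -2.223, 0.002]
ft_force: [-0.1, 0.5, 0.0]
width: 87.9
grasp_force: 0.0
xyz [ 1.5  1.3 97. ] rot [-0.0018 -0.0001  0.0022]
```

View pics/s1.png

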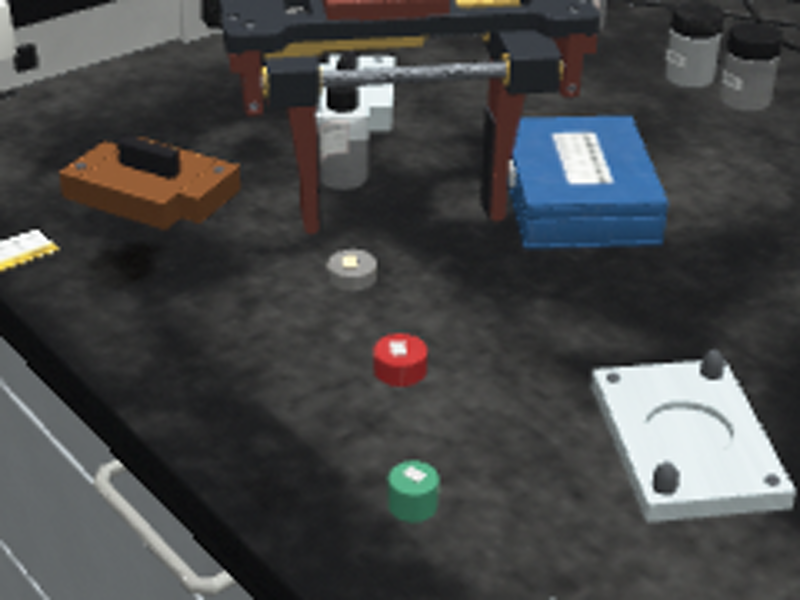

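The side view shows the open gripper (tips at crop (312,232) and (498,220)) straddling above the red disc (400,360). I'll descend and grip.

```bash
python3 -m inch '[{"xyz":[1,1,40],"rot":[0,0,0]},{"xyz":[1,1,75],"rot":[0,0,0]},{"xyz":[1,1,97],"rot":[0,0,0]},{"xyz":[1,1,97],"rot":[0,0,0]},{"xyz":[1,1,97],"rot":[0,0,0]}]' && python3 -m inch '[{"xyz":[0,0,0],"rot":[0,0,0]},{"xyz":[0,0,0],"rot":[0,0,0]},{"xyz":[0,0,0],"rot":[0,0,0]},{"xyz":[0,0,0],"rot":[0,0,0]},{"xyz":[0,0,0],"rot":[0,0,0]},{"xyz":[0,0,0],"rot":[0,0,0]},{"xyz":[0,0,0],"rot":[0,0,0]},{"xyz":[0,0,0],"rot":[0,0,0]},{"xyz":[0,0,-60],"rot":[0,0,0]},{"xyz":[0,0,-60],"rot":[0,0,0]},{"xyz":[0,0,-60],"rot":[0,0,0]}]' 255; python3 -c "
from h import *
go(577.5,-125,70)"
```

```text
t: 2.07
ee_pos: [435.7, -44.6, 7.5]
orientation: [-2.223, -2.218, 0.002]
ft_force: [-0.5, 1.3, 0.3]
width: 87.9
grasp_force: 0.0
t: 2.98
ee_pos: [438.2, -43.7, 69.6]
orientation: [2.219, 2.219, 0.004]
ft_force: [0.7, 0.8, 0.1]
width: 17.9
grasp_force: 0.0
xyz [-81.3 139.3   0.2] rot [0.0039 0.0005 0.0001]
```

```bash
python3 -c "
from h import *
print(ctrl.get_obs()['width'])
snap('side','s2',[(260,220,120,90)],(640,480),1)"
```

```text
17.90630542575787
```

View pics/s2.png

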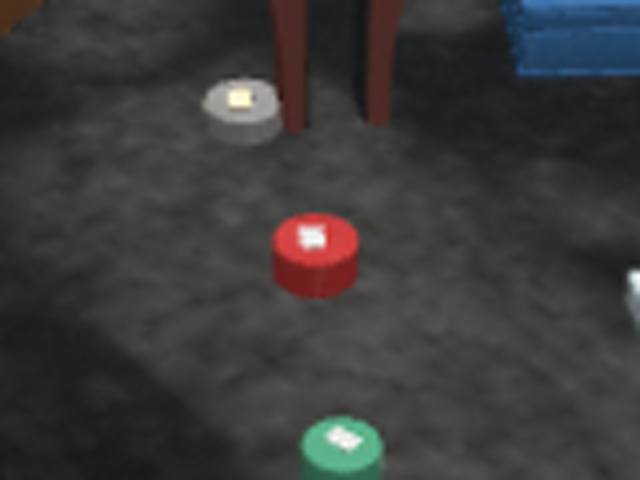

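The lift came before the fingers had closed. Red is still in place at crop (315,255), so I'll reopen partway and grip with a longer wait.

```bash
python3 -m inch '[{"xyz":[0,0,0],"rot":[0,0,0]},{"xyz":[0,0,0],"rot":[0,0,0]},{"xyz":[0,0,0],"rot":[0,0,0]},{"xyz":[0,0,0],"rot":[0,0,0]},{"xyz":[0,0,0],"rot":[0,0,0]},{"xyz":[0,0,20],"rot":[0,0,0]},{"xyz":[1,-1,45],"rot":[0,0,0]},{"xyz":[1,-1,62],"rot":[0,0,0]},{"xyz":[1,-1,62],"rot":[0,0,0]},{"xyz":[1,-1,62],"rot":[0,0,0]}]' 85 && python3 -m inch '[{"xyz":[0,0,0],"rot":[0,0,0]},{"xyz":[0,0,0],"rot":[0,0,0]},{"xyz":[0,0,0],"rot":[0,0,0]},{"xyz":[0,0,0],"rot":[0,0,0]},{"xyz":[0,0,0],"rot":[0,0,0]},{"xyz":[0,0,0],"rot":[0,0,0]},{"xyz":[0,0,0],"rot":[0,0,0]},{"xyz":[0,0,0],"rot":[0,0,0]}]' 255
```

```text
t: 3.87
ee_pos: [434.5, -42.4, 4.8]
orientation: [-2.22, -2.22, 0.003]
ft_force: [-0.6, 0.1, -0.8]
width: 58.5
grasp_force: 0.0
t: 4.53
ee_pos: [435.8, -42.6, 6.0]
orientation: [2.221, 2.221, 0.001]
ft_force: [-0.8, 0.2, 7.2]
width: 29.0
grasp_force: 30.0
```

```bash
python3 -m inch '[{"xyz":[0,0,-35],"rot":[0,0,0]},{"xyz":[0,0,-65],"rot":[0,0,0]},{"xyz":[-20,34,-65],"rot":[0,0,0]},{"xyz":[-40,69,-65],"rot":[0,0,0]},{"xyz":[-60,103,-65],"rot":[0,0,0]},{"xyz":[-82,142,-65],"rot":[0,0,0]},{"xyz":[-82,142,-65],"rot":[0,0,0]},{"xyz":[-82,142,-65],"rot":[0,0,0]}]'; python3 -c "
from h import *
go(577.5,-125,14)"
```

```text
t: 5.2
ee_pos: [579.3, -125.8, 70.5]
orientation: [2.222, 2.219, 0.002]
ft_force: [-0.2, 1.3, -0.7]
width: 28.7
grasp_force: 30.0
xyz [ 0.8 -1.9 56.5] rot [ 0.002   0.0005 -0.0013]
```

```bash
python3 -m inch '[{"xyz":[0,0,30],"rot":[0,0,0]},{"xyz":[0,0,50],"rot":[0,0,0]},{"xyz":[0,0,56],"rot":[0,0,0]},{"xyz":[0,0,56],"rot":[0,0,0]},{"xyz":[0,0,56],"rot":[0,0,0]}]' && python3 -m inch '[{"xyz":[0,0,0],"rot":[0,0,0]},{"xyz":[0,0,0],"rot":[0,0,0]},{"xyz":[0,0,0],"rot":[0,0,0]},{"xyz":[0,0,0],"rot":[0,0,0]},{"xyz":[0,0,-30],"rot":[0,0,0]},{"xyz":[0,0,-70],"rot":[0,0,0]},{"xyz":[0,0,-100],"rot":[0,0,0]},{"xyz":[0,0,-100],"rot":[0,0,0]}]' 90; python3 -c "
from h import *
go(466.5,-292,70,8.5)
snap('side','s3',[(370,250,80,60)],(640,480),1)"
```

```text
t: 5.62
ee_pos: [576.1, -123.9, 14.4]
orientation: [-2.22, -2.221, 0.001]
ft_force: [-0.7, -0.0, -0.1]
width: 29.2
grasp_force: 30.0
t: 6.28
ee_pos: [581.3, -125.4, 120.6]
orientation: [2.215, 2.215, 0.008]
ft_force: [1.0, -0.7, 0.5]
width: 57.0
grasp_force: 0.0
xyz [-166.4 -115.3   49.9] rot [ 0.0095  0.003  -0.1483]
```

View pics/s3.png

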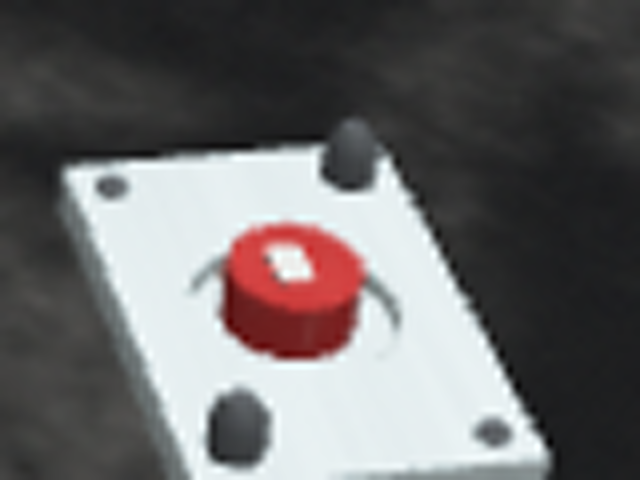

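Red lies level inside the recess rim (crop (292,290), rim arc from 195 to 400). Next is the cover.

```bash
python3 -m inch '[{"xyz":[-35,-23,0],"rot":[0,0,-0.05]},{"xyz":[-69,-46,0],"rot":[0,0,-0.1]},{"xyz":[-103,-69,0],"rot":[0,0,-0.152]},{"xyz":[-137,-92,20],"rot":[0,0,-0.152]},{"xyz":[-167,-112,45],"rot":[0,0,-0.152]},{"xyz":[-167,-112,45],"rot":[0,0,-0.152]},{"xyz":[-167,-112,45],"rot":[0,0,-0.152]},{"xyz":[-167,-112,45],"rot":[0,0,-0.152]}]'; python3 -c "
from h import *
for i in range(3): go(466.5,-292,22,8.7)
snap('side','s4',[(300,280,160,120)],(640,480),1)"
```

```text
t: 7.0
ee_pos: [465.0, -291.2, 68.7]
orientation: [-2.047, -2.381, -0.0]
ft_force: [-0.2, 0.2, 0.1]
width: 56.8
grasp_force: 0.0
xyz [-1.1  1.4 46.7] rot [-0.0012 -0.0014 -0.0011]
xyz [-1.1  1.4 46.7] rot [-0.0012 -0.0014 -0.0011]
xyz [-1.1  1.4 46.7] rot [-0.0012 -0.0014 -0.0011]
```

View pics/s4.png

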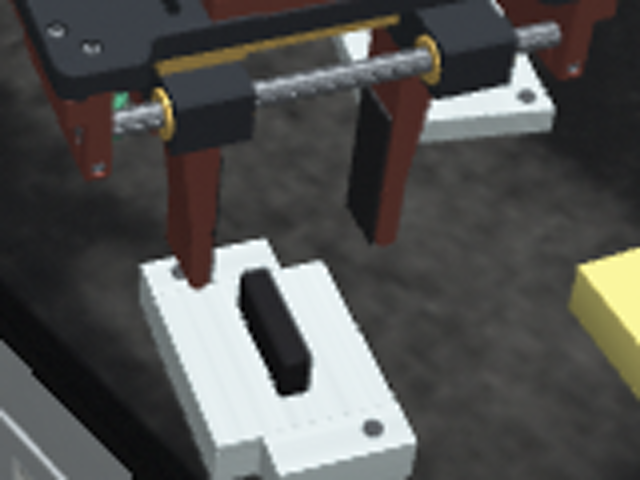

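The fingers straddle the grip bar (275,330) of the notched aluminium cover. I'll descend and grip.

```bash
python3 -m inch '[{"xyz":[-1,0,25],"rot":[0,0,0]},{"xyz":[-1,0,46],"rot":[0,0,0]},{"xyz":[-1,0,46],"rot":[0,0,0]},{"xyz":[-1,0,46],"rot":[0,0,0]}]' && python3 -m inch '[{"xyz":[0,0,0],"rot":[0,0,0]},{"xyz":[0,0,0],"rot":[0,0,0]},{"xyz":[0,0,0],"rot":[0,0,0]},{"xyz":[0,0,0],"rot":[0,0,0]},{"xyz":[0,0,0],"rot":[0,0,0]},{"xyz":[0,0,0],"rot":[0,0,0]},{"xyz":[0,0,0],"rot":[0,0,0]},{"xyz":[0,0,0],"rot":[0,0,0]},{"xyz":[0,0,0],"rot":[0,0,0]},{"xyz":[0,0,0],"rot":[0,0,0]}]' 255
```

```text
t: 7.38
ee_pos: [466.0, -291.2, 23.4]
orientation: [-2.043, -2.385, 0.0]
ft_force: [-0.4, -0.6, 0.1]
width: 56.7
grasp_force: 0.0
t: 8.22
ee_pos: [465.5, -292.6, 23.6]
orientation: [-2.046, -2.384, 0.0]
ft_force: [-0.8, 0.3, 4.3]
width: 11.6
grasp_force: 30.0
```

```bash
python3 -m inch '[{"xyz":[0,0,-20],"rot":[0,0,0]},{"xyz":[0,0,-50],"rot":[0,0,0]},{"xyz":[0,0,-70],"rot":[0,0,0]},{"xyz":[25,23,-70],"rot":[0,0,0.03]},{"xyz":[50,46,-70],"rot":[0,0,0.06]},{"xyz":[75,69,-70],"rot":[0,0,0.09]},{"xyz":[100,92,-70],"rot":[0,0,0.12]},{"xyz":[125,115,-70],"rot":[0,0,0.152]},{"xyz":[148,136,-70],"rot":[0,0,0.152]},{"xyz":[148,136,-70],"rot":[0,0,0.152]},{"xyz":[148,136,-50],"rot":[0,0,0.152]},{"xyz":[148,136,-43],"rot":[0,0,0.152]}]'; python3 -m inch '[{"xyz":[0,0,0],"rot":[0,0,0]},{"xyz":[0,0,0],"rot":[0,0,0]}]'; python3 -c "
from h import *
go(577.5,-125,66)
im=ctrl.get_image('top')[:,:,::-1]; s=ctrl.get_image('side')[:,:,::-1]
cv2.imwrite('pics/full_t5.png',im); cv2.imwrite('pics/full_s5.png',s)
f=lambda a,x,y: cv2.resize(a[y:y+75,x:x+50],(400,600),interpolation=cv2.INTER_CUBIC)
g=lambda a,x,y: cv2.resize(a[y:y+60,x:x+80],(400,300),interpolation=cv2.INTER_CUBIC)
cv2.imwrite('pics/c5.png',np.hstack([g(im,351,160),g(s,366,250)]))"
```

```text
t: 9.22
ee_pos: [576.6, -125.0, 64.8]
orientation: [-2.219, -2.222, 0.002]
ft_force: [-0.5, 0.0, -1.6]
width: 11.8
grasp_force: 30.0
t: 9.38
ee_pos: [576.6, -126.0, 65.8]
orientation: [-2.221, -2.219, 0.002]
ft_force: [0.1, 0.1, -0.7]
width: 12.2
grasp_force: 30.0
xyz [ 1.   0.9 -0.2] rot [-0.0021 -0.0005 -0.0007]
```

View pics/c5.png

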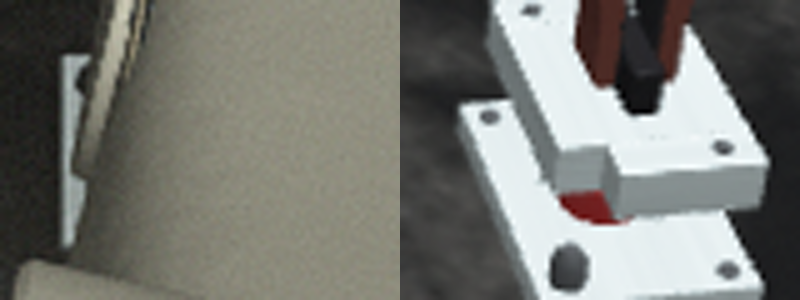

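```bash
python3 - <<'E'
from h import *
np.set_printoptions(precision=1,suppress=True)
q=lambda x,y,s,ox,oy,z:px2w("side",(x+.5)/s-.5+ox,(y+.5)/s-.5+oy,z)[:2]
a=[q(x,y,8,370,250,12) for x,y in[(112,187),(492,432)]];print("holes",np.mean(a,0),a[1]-a[0])
b=[q(x,y,8,370,250,26) for x,y in[(352,118),(240,390)]];print("dowels",np.mean(b,0),b[0]-b[1])
r=q(290,265,8,370,250,22);print("red",r)
for n,x,y,z,e in[("FR top",367,160,62.3,(33,-50)),("FR bot",365,207,42.3,(33,-50)),("notch F",213,173,62.3,(-17,-50)),("notch B",153,151,62.3,(-33,-34)),("nF bot",219,213,42.3,(-17,-50)),("hole",323,147,62.3,None),("hole2",132,10,62.3,None)]:
    p=q(x,y,5,366,250,z); print(n,p,p-np.array(e) if e else "")
E
```

```text
holes [ 576.9 -126.4] [ 57.2 -92.2]
dowels [ 577.1 -123.7] [53.9 87.7]
red [ 575.3 -124.8]
FR top [ 609.4 -176.4] [ 576.4 -126.4]
FR bot [ 612.  -176.6] [ 579.  -126.6]
notch F [ 557.6 -176.1] [ 574.6 -126.1]
notch B [ 541.7 -162.6] [ 574.7 -128.6]
nF bot [ 563.3 -173. ] [ 580.3 -123. ]
hole [ 597.5 -168.1] 
hole2 [557.6 -84.7]
```

Side view: cover centre is about (577,-126.4) and shell about (577,-125), so I shift +1 mm in y and lower.

```bash
python3 -m inch '[{"xyz":[1,0,8],"rot":[0,0,0]},{"xyz":[1,0,16],"rot":[0,0,0]},{"xyz":[1,0,21],"rot":[0,0,0]},{"xyz":[1,0,21],"rot":[0,0,0]}]' && python3 -m inch '[{"xyz":[0,0,2],"rot":[0,0,0]},{"xyz":[0,0,4],"rot":[0,0,0]},{"xyz":[0,0,6],"rot":[0,0,0]},{"xyz":[0,0,8],"rot":[0,0,0]},{"xyz":[0,0,8],"rot":[0,0,0]},{"xyz":[0,0,8],"rot":[0,0,0]}]'; python3 -c "
from h import *
s=ctrl.get_image('side')[:,:,::-1]
cv2.imwrite('pics/c6.png',cv2.resize(s[240:330,355:475],(640,480),interpolation=cv2.INTER_CUBIC))"
```

```text
t: 9.82
ee_pos: [576.6, -124.5, 44.1]
orientation: [-2.22, -2.22, 0.002]
ft_force: [-0.0, -0.7, -1.3]
width: 11.7
grasp_force: 30.0
t: 10.32
ee_pos: [577.5, -124.6, 37.4]
orientation: [-2.221, -2.221, 0.0]
ft_force: [-0.4, 0.1, -1.3]
width: 11.8
grasp_force: 30.0
```

View pics/c6.png

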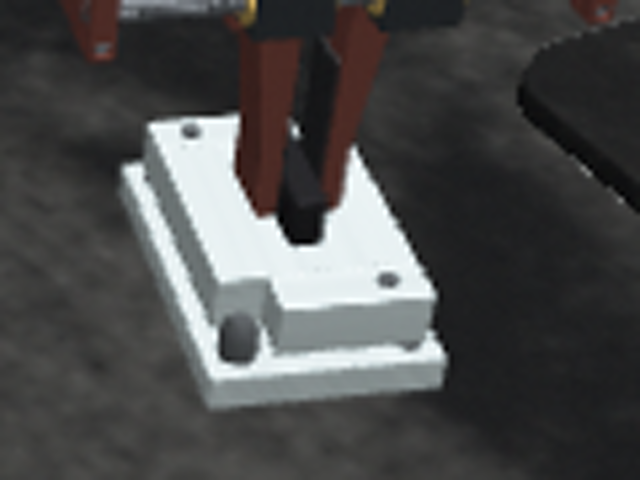

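The cover has its notch round the front dowel (238,340) and sits just above the plate. I'll lower the last bit and release.

```bash
python3 -m inch '[{"xyz":[0,0,1],"rot":[0,0,0]},{"xyz":[0,0,2],"rot":[0,0,0]},{"xyz":[0,0,2],"rot":[0,0,0]}]' && python3 -m inch '[{"xyz":[0,0,0],"rot":[0,0,0]},{"xyz":[0,0,0],"rot":[0,0,0]},{"xyz":[0,0,0],"rot":[0,0,0]},{"xyz":[0,0,0],"rot":[0,0,0]},{"xyz":[0,0,-20],"rot":[0,0,0]},{"xyz":[0,0,-60],"rot":[0,0,0]},{"xyz":[0,0,-85],"rot":[0,0,0]},{"xyz":[0,0,-85],"rot":[0,0,0]}]' 110; python3 -c "
from h import *
go(425.7,-153,70)
go(425.7,-153,9)
s=ctrl.get_image('side')[:,:,::-1]
cv2.imwrite('pics/c7.png',cv2.resize(s[240:330,355:475],(640,480),interpolation=cv2.INTER_CUBIC))"
```

```text
t: 10.62
ee_pos: [577.7, -124.7, 35.6]
orientation: [2.221, 2.221, 0.0]
ft_force: [0.4, 0.2, 0.2]
width: 11.7
grasp_force: 30.0
t: 11.28
ee_pos: [580.9, -125.5, 125.7]
orientation: [2.216, 2.216, 0.007]
ft_force: [1.7, 0.5, 0.1]
width: 50.0
grasp_force: 0.0
xyz [ -27.4 -155.7   54.4] rot [ 0.0084  0.002  -0.0001]
xyz [ -27.3 -156.2  115.4] rot [ 0.0084  0.002  -0.0001]
```

View pics/c7.png

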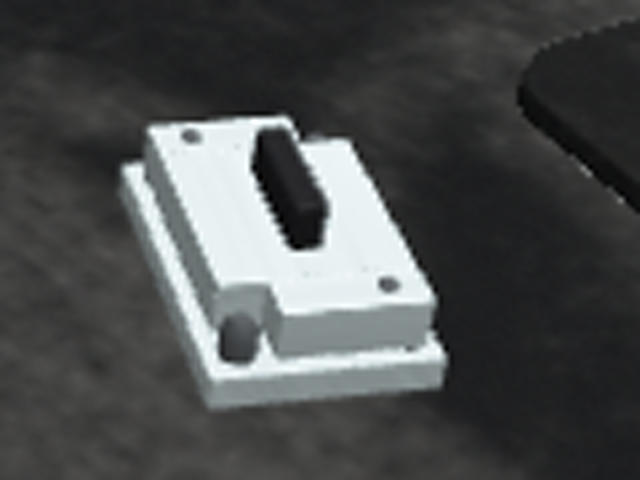

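The cover sits flat on the plate with both dowels in its notches. Green is next.

```bash
python3 -m inch '[{"xyz":[-7,-38,0],"rot":[0,0,0]},{"xyz":[-14,-76,0],"rot":[0,0,0]},{"xyz":[-21,-114,20],"rot":[0,0,0]},{"xyz":[-28,-152,40],"rot":[0,0,0]},{"xyz":[-28,-152,60],"rot":[0,0,0]},{"xyz":[-28,-152,60],"rot":[0,0,0]},{"xyz":[-28,-152,60],"rot":[0,0,0]}]'; python3 -c "
from h import *
go(425.7,-153,7)"
```

```text
t: 11.92
ee_pos: [424.8, -152.5, 59.4]
orientation: [-2.22, -2.219, 0.002]
ft_force: [-0.1, -0.5, -0.6]
width: 50.0
grasp_force: 0.0
xyz [-0.6  1.1 52.4] rot [-0.0027 -0.0011 -0.0007]
```

```bash
python3 -m inch '[{"xyz":[0,0,25],"rot":[0,0,0]},{"xyz":[0,0,52],"rot":[0,0,0]},{"xyz":[0,0,52],"rot":[0,0,0]},{"xyz":[0,0,52],"rot":[0,0,0]}]' && python3 -m inch '[{"xyz":[0,0,0],"rot":[0,0,0]},{"xyz":[0,0,0],"rot":[0,0,0]},{"xyz":[0,0,0],"rot":[0,0,0]},{"xyz":[0,0,0],"rot":[0,0,0]},{"xyz":[0,0,0],"rot":[0,0,0]},{"xyz":[0,0,0],"rot":[0,0,0]},{"xyz":[0,0,0],"rot":[0,0,0]}]' 255
```

```text
t: 12.25
ee_pos: [426.2, -152.4, 8.3]
orientation: [-2.22, -2.221, 0.001]
ft_force: [0.0, -0.4, 0.5]
width: 50.1
grasp_force: 0.0
t: 12.83
ee_pos: [426.3, -152.9, 9.4]
orientation: [2.22, 2.22, 0.001]
ft_force: [0.4, 0.7, 8.6]
width: 24.1
grasp_force: 30.0
```

```bash
python3 -m inch '[{"xyz":[0,0,-35],"rot":[0,0,0]},{"xyz":[0,0,-70],"rot":[0,0,0]},{"xyz":[33,18,-80],"rot":[0,0,0]},{"xyz":[66,37,-80],"rot":[0,0,0]},{"xyz":[99,55,-80],"rot":[0,0,0]},{"xyz":[132,74,-80],"rot":[0,0,0]},{"xyz":[165,92,-80],"rot":[0,0,0]},{"xyz":[198,111,-80],"rot":[0,0,0]},{"xyz":[231,129,-80],"rot":[0,0,0]},{"xyz":[264,148,-80],"rot":[0,0,0]},{"xyz":[279,156,-80],"rot":[0,0,0]},{"xyz":[279,156,-80],"rot":[0,0,0]}]' && python3 -m inch '[{"xyz":[0,0,20],"rot":[0,0,0]},{"xyz":[0,0,40],"rot":[0,0,0]},{"xyz":[0,0,46],"rot":[0,0,0]},{"xyz":[0,0,46],"rot":[0,0,0]},{"xyz":[0,0,46],"rot":[0,0,0]}]'
```

```text
t: 13.83
ee_pos: [583.4, 129.4, 88.9]
orientation: [2.217, 2.224, 0.004]
ft_force: [0.5, 0.1, -0.4]
width: 24.2
grasp_force: 30.0
t: 14.25
ee_pos: [580.5, 125.0, 42.3]
orientation: [-2.222, -2.22, 0.003]
ft_force: [-0.1, -0.1, 0.0]
width: 24.1
grasp_force: 30.0
```

```bash
python3 -m inch '[{"xyz":[0,0,1],"rot":[0,0,0]},{"xyz":[0,0,1],"rot":[0,0,0]}]' && python3 -m inch '[{"xyz":[0,0,0],"rot":[0,0,0]},{"xyz":[0,0,0],"rot":[0,0,0]},{"xyz":[0,0,0],"rot":[0,0,0]},{"xyz":[0,0,0],"rot":[0,0,0]},{"xyz":[0,0,0],"rot":[0,0,0]},{"xyz":[0,0,-35],"rot":[0,0,0]},{"xyz":[0,0,-75],"rot":[0,0,0]},{"xyz":[0,0,-105],"rot":[0,0,0]},{"xyz":[0,0,-105],"rot":[0,0,0]},{"xyz":[0,0,-105],"rot":[0,0,0]}]' 60;  python3 -c "
from h import *
go(429.5,174,145)
s=ctrl.get_image('side')[:,:,::-1]
cv2.imwrite('pics/c8.png',cv2.resize(s[160:250,280:400],(640,480),interpolation=cv2.INTER_CUBIC))"
```

```text
t: 14.42
ee_pos: [581.3, 125.6, 41.7]
orientation: [2.222, 2.221, -0.0]
ft_force: [-0.5, 0.9, 0.3]
width: 24.0
grasp_force: 30.0
t: 15.25
ee_pos: [582.8, 126.6, 148.4]
orientation: [2.22, 2.22, 0.006]
ft_force: [0.0, -0.4, -0.7]
width: 67.0
grasp_force: 0.0
xyz [  47.4 -153.3    2.8] rot [ 0.0042 -0.0008  0.0001]
```

View pics/c8.png

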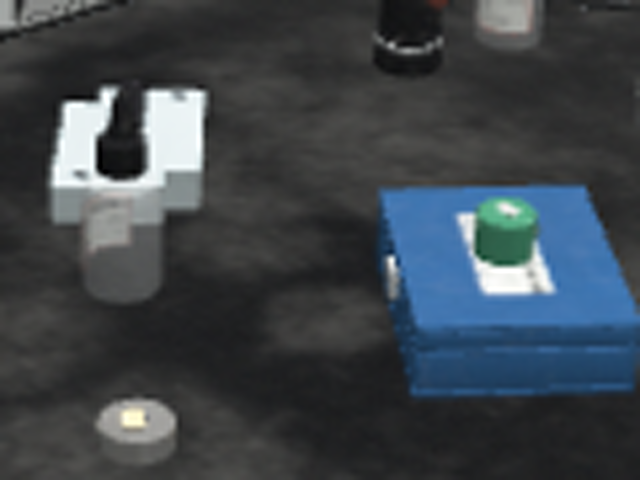

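```bash
python3 -c "
from h import *
print(px2w('side',302.5,213.6,0))"; python3 -m inch '[{"xyz":[12,-38,0],"rot":[0,0,0]},{"xyz":[24,-76,0],"rot":[0,0,0]},{"xyz":[36,-114,0],"rot":[0,0,0]},{"xyz":[47,-152,0],"rot":[0,0,0]},{"xyz":[47,-152,10],"rot":[0,0,0]},{"xyz":[47,-152,10],"rot":[0,0,0]},{"xyz":[47,-152,10],"rot":[0,0,0]}]'; python3 -c "
from h import *
go(429.5,174,25)"
```

```text
[428.42513508 173.31249712   0.        ]
t: 15.88
ee_pos: [429.2, 173.2, 135.4]
orientation: [-2.22, -2.222, 0.003]
ft_force: [-0.5, -0.8, 0.1]
width: 67.2
grasp_force: 0.0
xyz [  0.8   0.5 110.4] rot [-0.0019  0.0008  0.0007]
```

Both cameras agree on the bottle at about (429,173.5), so I'll descend and grip.

```bash
python3 -m inch '[{"xyz":[0,0,35],"rot":[0,0,0]},{"xyz":[0,0,70],"rot":[0,0,0]},{"xyz":[0,0,100],"rot":[0,0,0]},{"xyz":[0,0,110],"rot":[0,0,0]},{"xyz":[0,0,110],"rot":[0,0,0]},{"xyz":[0,0,110],"rot":[0,0,0]}]' && python3 -m inch '[{"xyz":[0,0,0],"rot":[0,0,0]},{"xyz":[0,0,0],"rot":[0,0,0]},{"xyz":[0,0,0],"rot":[0,0,0]},{"xyz":[0,0,0],"rot":[0,0,0]},{"xyz":[0,0,0],"rot":[0,0,0]},{"xyz":[0,0,0],"rot":[0,0,0]},{"xyz":[0,0,0],"rot":[0,0,0]},{"xyz":[0,0,0],"rot":[0,0,0]}]' 255
```

```text
t: 16.38
ee_pos: [430.3, 173.1, 26.4]
orientation: [-2.222, -2.22, 0.001]
ft_force: [-0.2, -0.1, 0.3]
width: 66.7
grasp_force: 0.0
t: 17.05
ee_pos: [429.9, 173.5, 27.0]
orientation: [2.221, 2.221, 0.001]
ft_force: [-0.5, -0.9, 7.2]
width: 32.9
grasp_force: 30.0
```

```bash
python3 -m inch '[{"xyz":[0,0,-35],"rot":[0,0,0]},{"xyz":[0,0,-75],"rot":[0,0,0]},{"xyz":[-28,24,-80],"rot":[0,0,0]},{"xyz":[-56,48,-80],"rot":[0,0,0]},{"xyz":[-84,72,-80],"rot":[0,0,0]},{"xyz":[-112,96,-80],"rot":[0,0,0]},{"xyz":[-140,120,-80],"rot":[0,0,0]},{"xyz":[-160,137,-80],"rot":[0,0,0]},{"xyz":[-172,148,-80],"rot":[0,0,0]},{"xyz":[-172,148,-80],"rot":[0,0,0]},{"xyz":[-172,148,-55],"rot":[0,0,0]},{"xyz":[-172,148,-30],"rot":[0,0,0]}]' && python3 -m inch '[{"xyz":[0,0,15],"rot":[0,0,0]},{"xyz":[0,0,25],"rot":[0,0,0]},{"xyz":[0,0,28],"rot":[0,0,0]},{"xyz":[0,0,29],"rot":[0,0,0]},{"xyz":[0,0,29],"rot":[0,0,0]},{"xyz":[0,0,29],"rot":[0,0,0]}]'
```

```text
t: 18.05
ee_pos: [577.9, 2.0, 57.0]
orientation: [2.221, 2.22, 0.003]
ft_force: [-0.6, 0.2, -0.7]
width: 33.2
grasp_force: 30.0
t: 18.55
ee_pos: [577.9, 1.8, 28.1]
orientation: [2.22, 2.221, 0.001]
ft_force: [1.1, 0.6, -0.7]
width: 32.8
grasp_force: 30.0
```

```bash
python3 -m inch '[{"xyz":[0,0,1],"rot":[0,0,0]},{"xyz":[0,0,1],"rot":[0,0,0]}]' && python3 -m inch '[{"xyz":[0,0,0],"rot":[0,0,0]},{"xyz":[0,0,0],"rot":[0,0,0]},{"xyz":[0,0,0],"rot":[0,0,0]},{"xyz":[0,0,0],"rot":[0,0,0]},{"xyz":[0,0,0],"rot":[0,0,0]},{"xyz":[0,0,-30],"rot":[0,0,0]},{"xyz":[0,0,-65],"rot":[0,0,0]},{"xyz":[0,0,-100],"rot":[0,0,0]},{"xyz":[0,0,-135],"rot":[0,0,0]},{"xyz":[0,0,-165],"rot":[0,0,0]},{"xyz":[0,0,-165],"rot":[0,0,0]},{"xyz":[0,0,-165],"rot":[0,0,0]}]' 90 && python3 -m inch '[{"xyz":[0,-40,-10],"rot":[0,0,0]},{"xyz":[0,-80,-10],"rot":[0,0,0]},{"xyz":[0,-120,-10],"rot":[0,0,0]},{"xyz":[0,-150,-10],"rot":[0,0,0]},{"xyz":[0,-150,-10],"rot":[0,0,0]},{"xyz":[0,-150,-10],"rot":[0,0,0]}]'; python3 -c "
from h import *
im=ctrl.get_image('top')[:,:,::-1]; s=ctrl.get_image('side')[:,:,::-1]
cv2.imwrite('pics/c9.png',np.hstack([cv2.resize(im[120:320,140:440],(400,267)),cv2.resize(s[150:350,260:460],(400,267),interpolation=cv2.INTER_CUBIC)]))"
```

```text
t: 18.72
ee_pos: [578.1, 1.5, 27.1]
orientation: [2.221, 2.221, 0.002]
ft_force: [-0.3, 1.3, 0.8]
width: 33.0
grasp_force: 30.0
t: 19.72
ee_pos: [578.7, 1.3, 193.4]
orientation: [2.219, 2.219, 0.004]
ft_force: [-0.2, -0.2, -0.3]
width: 56.6
grasp_force: 0.0
t: 20.22
ee_pos: [425.6, 1.3, 200.3]
orientation: [-2.22, -2.22, 0.003]
ft_force: [0.6, 0.2, 0.2]
width: 56.7
grasp_force: 0.0
```

View pics/c9.png

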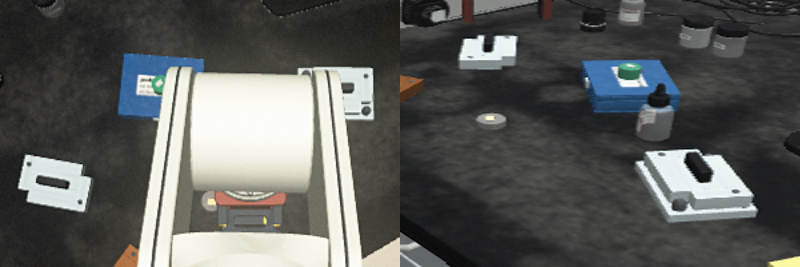

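The side view shows the cover seated (697,185), the bottle upright between shell and box (656,115), green on the lid (629,72), and the grey sample and other cover untouched. The gripper is clear, so I'm handing in.

```bash
python3 -c "
from h import *
print(ctrl.close_job())"
```

```text
the job is handed in; nothing more can be done
None
```

I placed everything and handed the job in at about 20 s on the robot's clock, but no verdict came back: red is in the recess under the seated matching cover, green is upright on the middle of the lid, the bottle stands midway between shell and box, and I did not touch the other upper half or the grey sample.

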